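# Clamp the airtight specimen box, break its lid free and hold it ajar

### The arm

A 6-joint arm with a two-finger parallel gripper is mounted at the origin on a cart in front of the work surface, level with it; the furniture and walls round the work are solid. World frame = base frame: x ahead of the robot, y to its left, z up, the work surface at z = 0. Lengths are in m, angles in rad, forces in N, time in s.
With the tool pointing down it reaches from about 0.25 to 0.725 m from the base axis. Payload 4 kg.
Tool frame: the origin (TCP) lies at the very end of the fingers, on their centre line; the grasp point (between the pads) lies 19 mm behind it (env.grasp_offset is the distance from the TCP to the grasp point, in m); z points along the fingers, y is the line along which they close (so a half turn about z gives the same grasp; the last joint's range is limited). The gripper opens to 85 mm and grips with 20 to 120 N. Pads are 22 mm wide; open, the fingers measure 114 mm over their backs; the gripper's body (76 mm by 85 mm) begins 54 mm behind the grasp point. The pads swing forward as they close: fully open they stand 13 mm farther back than shut.
Start: joints at [-1.1, 0.241, 0.005, 1.335, 0, 1.571], TCP at [0.227, -0.446, 0.231] pointing down, gripper open.
Joint ranges: [-2.72, 2.72], [-1.05, 1.87], [-1.09, 1.28], [-1.99, 2.15], [-1.42, 1.44], [-3.14, 3.14]. Speed limits (rad/s): [2.79, 2.79, 3.14, 3.14, 3.14, 3.14].

### API

Orientations are given as a unit quaternion [w, x, y, z].
In Python, from station import get_state, eyes, ticket, finder, env gives the robot as it stands.
- The arm moves only by the tool jog_arm, never from a script. Its argument "deltas" is a list of rows, each a list of 6 numbers: the shift along the world's x, y, z in units of 0.025 m (1.0 is 0.025 m), then the turn, a rotation vector about the world's x, y, z in units of 5 degrees (1.0 is 5 degrees). In form: [[tx, ty, tz, rx, ry, rz], ...]. A call has 1 to 10 rows; each row shifts and turns the commanded pose from where the row before left it; what a row does not reach is not made up. A row lasts 1/10 s, in which the tool goes at most 50 mm and 8.59 degrees, less where a joint would pass 70% of its speed; a pose out of reach is approached as far as the arm can. A call with a number of a shift or a turn outside -1 to 1 is refused whole. A call with a gripper value outside its range is refused whole. "jaw" is the closure, from -1 (fully open) to 1 (shut), so that 0 is half open, set as the call begins (left out, the last holds). The fingers move at their own pace and stop on an object; the grip force is fixed at half the most. Time passes only in rows, so rows that do not move let the fingers close. It gives the time, the measured TCP pose, the force, the opening and the grip force at its end, in the units of the state.
- get_state(): the state, without advancing time (a new reading comes with each control period).
- eyes.capture(name): name is "scene" or "side" or "wrist"; returns the picture (420x560x3 uint8, red, green, blue); there is no depth.
- eyes.calibration(name): a dict with "camera_matrix" (3x3 intrinsics, pixels), "world_from_camera" (4x4, takes a point from camera to world coordinates). Camera axes: x right, y up, looking along -z (the intrinsics and any distortion apply to the point x, -y, -z); pixel columns grow to the right and rows downward; lengths in m; the calibration is good to about 2 mm. A picture is of the moment at which its call begins: read the wrist's pose just before it. calibration takes no time and is no camera call; for the wrist camera it gives the pose at the moment of the call.
- ticket.hand_in(): hands the job in; it is judged then, once.
Trained networks look in the newest picture that a camera, given by its name, has taken for a name from the list of things; names that differ only in an ending like _2 or _b are one class to them, and where a whole thing is asked for, a point or a joint stands for the part that bears it (a point fixed in the world has none). Each returns a list of dicts, best first, with "conf" (0 to 1); they miss things now and then, are a little off and sometimes report something else, mostly with a low value. They report only what shows in the picture. A call takes as long as a camera call.
- finder.recognise(camera, query): "extent" ([centre column, centre row, width, height] in pixels, round what is visible of it).
The state is a dict: "clock": time; "q": joint angles; "joint_vel": joint speeds; "effort": joint torques, N m; "position": TCP position; "tcp_rot": TCP orientation; "contact_force": force on the tool from outside, world axes, zero at the start; "ft_torque": the same for the moment, N m; "width": finger opening in m; "grip_force": force on a finger pad.
Only numpy, scipy, OpenCV 4.12 (cv2) and the standard library are available. Lean on these libraries where they do the work, as an engineer would, in place of code of your own. Each camera call takes 0.05 s, during which the arm holds its last target. There are 200 camera calls.

### The job

The lift-off lid of the airtight specimen box sticks in its seal, and the box is light enough to come up with it. First push the handle of the sprung clamp at one end of the box over until the clamp snaps down onto the box's ledge there; then take the lid by its bar handle, pull it straight up until the seal lets go without yanking it out, and finish holding the lid by its handle, level and still, about 25 mm above its closed position. The box must stay down in its plate, and the three small things by its other end must not be disturbed; the program ends while still holding the lid.

Things in the scene. Friction and masses are not known exactly. Their poses are not given: they have to be found in the camera images.
- fixture: Fixed aluminium hold-down plate, 182 x 128 x 8 mm, with a 50 mm wide tongue to x = -158 mm. Steel fences and a back hook (tops at z = 18 to 21 mm) round the box; clamp bracket on the tongue (top at z = 38 mm). Origin: on the bench, under the box's centre. -x points out of the front (clamp side, towards the robot's left), z up. All positions below are in this frame.
- seal_box: Loose white plastic box, about 0.6 kg, 150 (x) x 110 (y) x 45 mm high, standing in the plate with its origin (centre of its underside) at z = 8 mm above the plate's origin, give or take 1 mm, its axes parallel to the plate's. A ledge 6 mm thick sticks out of its front foot to x = -97 mm, another at the back lies under the plate's hook. Unclamped, its front lifts when the lid is pulled.
- clamp (a joint): Sprung hinged clamp in front of the box, rad. 0 = open, handle leaning 0.45 rad from upright, away from the box; grows as the handle is pushed towards the box (+x). Over-centre spring: below 0.3 it goes back to open, above it snaps on by itself; about 0.9 = pad pressing on the box's ledge, handle leaning 0.45 rad towards the box (1.15 = past an absent box). Pushing it over takes about 6 N.
- clamp_pivot (a point): Axis of the clamp's hinge (along the plate's y), at x = -128, y = 0, z = 30 mm in the plate's frame; fixed.
- clamp_grip (a point): Centre of the clamp handle's black plastic grip, 49 mm from the pivot; the grip is 34 mm wide along the plate's y, 22 mm long and 11 mm thick, its end 60 mm from the pivot. It moves with the clamp.
- lid: Loose lift-off lid, 0.15 kg, grey frame, clear panes, 162 (x) x 122 (y) x 8 mm, 5 mm skirt round the box's rim, tongues 24 mm down into the box, held by sprung rollers. Origin: centre of the underside, z = 53 mm when closed; axes parallel to the box's. Pulling it off takes up to about 13 N in the first few mm; it lets go past 8 mm with a small pop; from 16 mm it is free. Let go, it drops.
- lid_handle (a point): Centre of the lid's steel bar handle: a round bar 12 mm thick and 56 mm long over its rounded ends, along the plate's y, on two 8 mm posts at y = +-20 mm, above the centre of the lid; its centre line is 26 mm above the lid's top face (20 mm free under the bar) and at z = 87 mm in the plate's frame when the lid is closed. It moves with the lid.
- loupe_mid (a point): Bystander: black loupe, 37 mm across, 40 mm high, standing by the back end of the box (away from the clamp); centre.
- screw_cap_mid (a point): Bystander: black screw cap, 36 mm across, 17 mm high, by the back end of the box; centre.
- specimen_mid (a point): Bystander: black round mounted specimen, 30 mm across, 18 mm high, by the back end of the box; centre.

How it is judged:
On the way, in this order (a step that is already met when the one before it is completed fails the run):
1. the clamp has snapped down onto the box's ledge while the lid is still closed (value of joint clamp between 0.8 and 1 rad and z of lid_handle in the frame of fixture below 0.09 m), for 0.3 s.
2. the lid has come off its seal with the clamp on (value of joint clamp between 0.8 and 1 rad and z of lid_handle in the frame of fixture above 0.105 m), for 0.2 s.
At the end, for the whole second after the job is handed in: Fingers hold the lid by its bar (grasp point within 40 mm of its centre), still, level within 0.12 rad, within 12 mm of the box's centre, raised 18 to 36 mm and free of the box; clamp on the ledge (0.8 to 1.0 rad); box in the plate, tilted under 0.03 rad, raised under 3 mm (all of step 2 and z of lid_handle in the frame of fixture below 0.123 m and angle between lid_handle's own z axis and vertical below 0.12 rad and linear speed of lid below 0.02 m/s and contact force between the fingers and lid above 0.5 N and distance between the grasp point and lid_handle below 0.04 m and horizontal distance between lid_handle and seal_box below 0.012 m and angle between seal_box's own z axis and vertical below 0.03 rad and z of seal_box in the frame of fixture below 0.011 m and contact force between lid and seal_box below 0.5 N); the arm keeps its last pose, push and grip.
It fails at once if the lid is yanked out (raised by more than 60 mm) (z of lid_handle in the frame of fixture above 0.147 m).
It fails at once if the box is lifted or tipped out of its plate (8 mm or 0.06 rad) (angle between seal_box's own z axis and vertical above 0.06 rad or z of seal_box in the frame of fixture above 0.016 m).
It fails at once if a bystander by the box is pushed by more than 20 mm (distance of any of loupe_mid, screw_cap_mid, specimen_mid from where it was at the start of the episode above 0.02 m).
It also fails if it takes over 51 s, if anything falls off the work surface, if the arm or the gripper's body presses on something with over 40 N, if the wrist force passes 120 N, or if a joint passes its speed limit or range.

## Working session

There is one attempt and no reset: what is moved stays moved. The work goes in short steps, Python scripts to look and compute and a tool call to move; the robot and the scene stay as the last step left them, time stands still between calls to the robot, and variables do not carry over. Pictures are saved under pics/ and viewed, at most 10 in all, crops included, and the job is handed in when it is done.

Besides the shell and the picture viewer there is one more tool, called after "Request:" as a command line: name --pt "numbers of a row" for each row, then --argument value for the rest. jog_arm: Moves the arm, as the interface text tells. Shifts and turns lie within -1 to 1; 1 stands for 0.025 m of shift or 5 degrees of turn. Its arguments: {"type":"object","properties":{"deltas":{"type":"array"},"jaw":{"type":"number"}},"required":["deltas"]}

```bash
mkdir -p pics
python3 - <<'E'
from station import get_state, eyes, finder
import cv2,numpy as np
print(get_state())
for c in ["scene","side"]:
    im=eyes.capture(c); cv2.imwrite(f"pics/{c}0.png",im[:,:,::-1])
    k=eyes.calibration(c); print(c,k["camera_matrix"].tolist(),np.round(k["world_from_camera"],3).tolist())
    for q in ["fixture","seal_box","clamp","clamp_grip","lid","lid_handle","loupe_mid","screw_cap_mid","specimen_mid"]:
        print(q,[(np.round(d["extent"]).tolist(),round(d["conf"],2)) for d in finder.recognise(c,q)[:2]])
E
```

```text
{'clock': 0.0, 'q': array([-1.09998716e+00,  2.41411285e-01,  3.69438813e-03,  1.33518194e+00,
        5.46170080e-05,  1.57075557e+00]), 'joint_vel': array([ 9.98488924e-04,  2.55926473e-05, -5.40668503e-04,  1.93795109e-03,
       -1.05756814e-03,  1.36323417e-03]), 'effort': array([-9.86008999e-04, -3.72321439e+01,  2.52406096e+01,  1.69925083e-02,
       -1.13764881e-04,  2.31063808e-07]), 'position': array([ 0.22652838, -0.44502313,  0.23040241]), 'tcp_rot': array([-1.02863689e-03,  9.72414773e-01,  2.33256090e-01, -2.18615077e-04]), 'contact_force': array([-0.1945475 , -0.30398115,  0.48661967]), 'ft_torque': array([ 0.03211875, -0.02737354,  0.00035236]), 'grip_force': 0.0, 'width': 0.08539484867097284}
scene [[460.7438418634428, 0.0, 279.9774662235094], [0.0, 460.7438418634428, 208.09018648821728], [0.0, 0.0, 1.0]] [[-0.746, 0.329, -0.579, -0.012], [-0.666, -0.357, 0.655, 0.722], [0.009, 0.874, 0.486, 0.507], [0.0, 0.0, 0.0, 1.0]]
fixture [([259.0, 268.0, 133.0, 58.0], 0.62)]
seal_box [([269.0, 255.0, 101.0, 47.0], 0.86)]
clamp [([217.0, 259.0, 37.0, 31.0], 0.71), ([269.0, 23
[... 335 characters left out ...]
436.14499573555827, 219.6509820222717], [0.0, 0.0, 1.0]] [[0.992, 0.069, -0.105, 0.398], [-0.125, 0.62, -0.775, -0.485], [0.011, 0.782, 0.623, 0.59], [0.0, 0.0, 0.0, 1.0]]
fixture [([286.0, 222.0, 76.0, 114.0], 0.85)]
seal_box [([287.0, 257.0, 60.0, 14.0], 0.94)]
clamp [([274.0, 178.0, 20.0, 27.0], 0.84), ([284.0, 222.0, 67.0, 61.0], 0.41)]
clamp_grip [([274.0, 179.0, 16.0, 27.0], 0.6)]
lid []
lid_handle [([284.0, 223.0, 69.0, 58.0], 0.89), ([289.0, 288.0, 16.0, 20.0], 0.35)]
loupe_mid [([312.0, 279.0, 15.0, 20.0], 0.62), ([290.0, 287.0, 22.0, 22.0], 0.43)]
screw_cap_mid [([287.0, 286.0, 21.0, 18.0], 0.69)]
specimen_mid [([264.0, 286.0, 17.0, 18.0], 0.53), ([290.0, 287.0, 21.0, 20.0], 0.48)]
```

Run:
```python
import cv2,numpy as np
a=cv2.imread("pics/scene0.png")[180:320,170:370];b=cv2.imread("pics/side0.png")[150:310,190:390]
a=cv2.resize(a,(800,560),interpolation=cv2.INTER_CUBIC); b=cv2.resize(b,(750,600),interpolation=cv2.INTER_CUBIC)
cv2.imwrite("pics/a.png",a);cv2.imwrite("pics/b.png",b)
```

```text
(no output)
```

View pics/a.png

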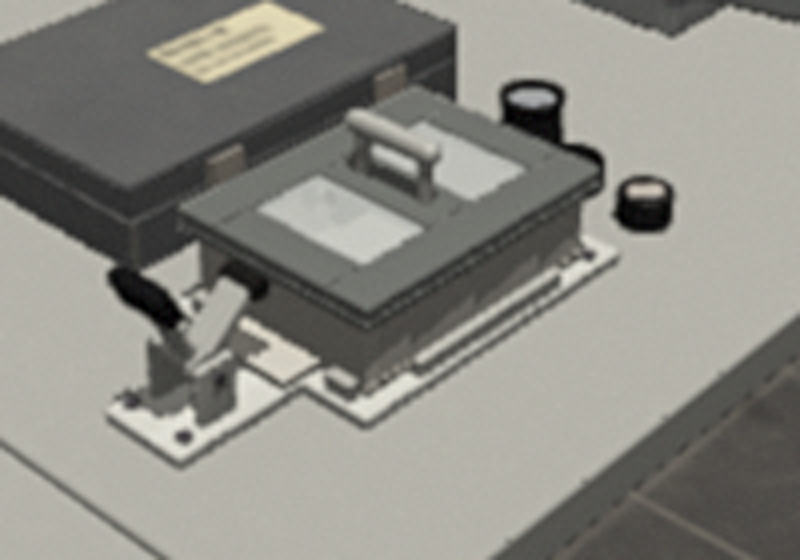

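View pics/b.png

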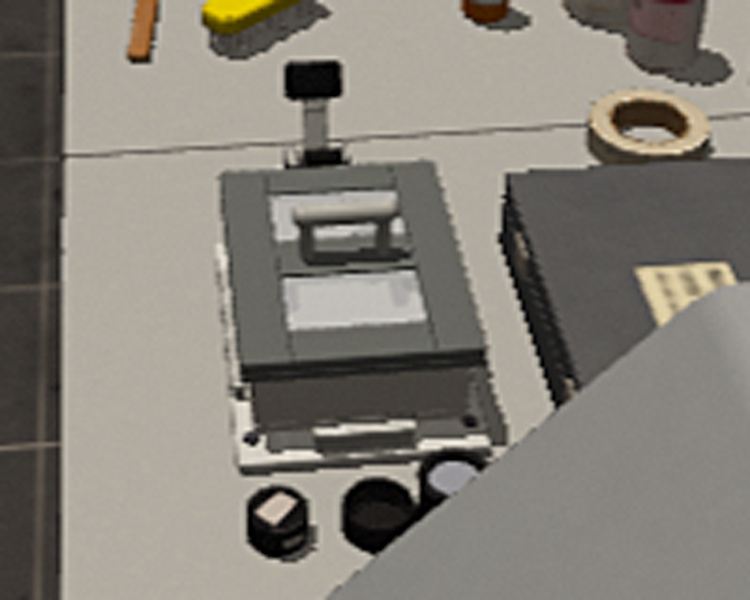

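The scene crop shows the clamp open (grip at about 145,295) with the lid corners at (180,212), (370,310), (600,180) and (415,88). The side crop shows the bar from (295,212) to (400,207) and the bystanders at the bottom. Next I fit the plate pose.

```bash
cat > fit.py <<'E'
import numpy as np
from scipy.optimize import least_squares
from station import eyes
G=(-149.3,0,74.1)
S=[((180,212),(-81,61,61)),((370,310),(-81,-61,61)),((603,182),(81,-61,61)),((415,88),(81,61,61)),((352,118),(0,26,87)),((437,153),(0,-26,87)),((145,295),G),((365,425),(-91,-64,8)),((617,256),(91,-64,8)),((180,465),(-158,-25,8)),((108,412),(-158,25,8))]
D=[((222,172),(-81,-61,61)),((433,162),(-81,61,61)),((487,352),(81,61,61)),((238,362),(81,-61,61)),((298,212),(0,-26,87)),((397,207),(0,26,87)),((314,80),G)]
def proj(c,P):
    T=np.linalg.inv(c["world_from_camera"]);p=P@T[:3,:3].T+T[:3,3];p=p*[1,-1,-1];q=p@c["camera_matrix"].T;return q[:,:2]/q[:,2:]
def world(v,P):
    c,s=np.cos(v[2]),np.sin(v[2]);return np.array(P)/1e3@np.array([[c,-s,0],[s,c,0],[0,0,1]]).T+[v[0],v[1],0]
def main():
    cs,cd=eyes.calibration("scene"),eyes.calibration("side")
    us=np.array([a for a,_ in S])/4+[170,180];ud=np.array([a for a,_ in D])/3.75+[190,150]
    f=lambda v,w:np.concatenate([(proj(cs,world(v,[b for _,b in S]))-us).ravel()*w[0],(proj(cd,world(v,[b for _,b in D]))-ud).ravel()*w[1]])
    for w in [(1,1),(1,0),(0,1)]:
        r=least_squares(f,[.4,.0,-1.57],args=(w,),loss="soft_l1");print(w,r.x)
        if w==(1,1):v=r.x;print(np.round(r.fun.reshape(-1,2),1).tolist())
    for n,p in dict(handle=(0,0,87),grip=G,pivot=(-128,0,30)).items():print(n,world(v,[p]).round(4))
if __name__=="__main__":main()
E
python3 fit.py
```

```text
(1, 1) [ 0.49203314  0.18343193 -1.56847511]
[[-0.9, -2.6], [-0.0, -1.1], [0.3, -5.4], [-0.0, -2.2], [0.5, -1.1], [-0.1, -0.4], [0.5, -0.7], [-1.2, -1.3], [-0.3, -2.1], [0.3, -2.4], [-1.0, -1.8], [-2.3, -1.3], [-1.1, -2.3], [-0.4, -2.9], [-0.3, -0.4], [-1.9, 0.0], [-1.5, -0.5], [-1.6, -1.1]]
(1, 0) [ 0.48847579  0.18684721 -1.56664668]
(0, 1) [ 0.49377474  0.17940364 -1.58674459]
handle [[0.492  0.1834 0.087 ]]
grip [[0.4917 0.3327 0.0741]]
pivot [[0.4917 0.3114 0.03  ]]
```

Request:
jog_arm --pt "0.4 0.97 0.4 0 0 1" --pt "0.4 0.97 0.4 0 0 1" --pt "0.4 0.97 0.4 0 0 1" --pt "0.4 0.97 0.4 0 0 1" --pt "0.4 0.97 0.4 0 0 1" --pt "0.4 0.97 0 0 0 1" --pt "0.4 0.97 0 0 0 1" --pt "0.4 0.97 0 0 0 1" --pt "0.4 0.97 0 0 0 1" --pt "0.4 0.97 0 0 0 1"

```text
clock: 2.0
position: [0.3271, -0.2021, 0.2815]
tcp_rot: [0.0, 0.782, 0.624, 0.0]
contact_force: [1.7, 0.4, 0.5]
width: 0.0853
grip_force: 0.0
```

```bash
python3 -c "
from station import get_state as g
s=g();print(s['q'],s['position'],s['tcp_rot'],s['clock'])"
```

```text
[-5.53558006e-01 -8.77247061e-03 -1.51111648e-01  1.42792806e+00
  5.45734909e-05  1.24120061e+00] [ 0.32705617 -0.20210497  0.28147655] [2.39863822e-04 7.81695142e-01 6.23660672e-01 1.14864387e-04] 2.0
```

Request:
jog_arm --pt "0.4 0.96 0 0 0 1" --pt "0.4 0.96 0 0 0 1" --pt "0.4 0.96 0 0 0 1" --pt "0.4 0.96 0 0 0 1" --pt "0.4 0.96 0 0 0 1" --pt "0.4 0.96 0 0 0 1" --pt "0.4 0.96 0 0 0 1" --pt "0.4 0.96 0 0 0 1" --pt "0.4 0.96 0 0 0 1" --pt "0.4 0.96 0 0 0 1"

```text
clock: 3.0
position: [0.4271, 0.038, 0.2814]
tcp_rot: [0.0, 0.445, 0.896, 0.0]
contact_force: [0.9, 0.0, 0.7]
width: 0.0853
grip_force: 0.0
```

Request:
jog_arm --pt "0.43 0.96 0 0 0 1" --pt "0.43 0.96 0 0 0 1" --pt "0.43 0.96 0 0 0 1" --pt "0.43 0.96 0 0 0 1" --pt "0.43 0.96 0 0 0 1" --pt "0.43 0.96 0 0 0 1" --pt "0 0 0 0 0 1" --pt "0 0 0 0 0 1" --pt "0 0 0 0 0 1" --pt "0 0 0 0 0 1"

```text
clock: 4.0
position: [0.4913, 0.181, 0.2812]
tcp_rot: [-0.0, 0.024, 1.0, -0.0]
contact_force: [-0.2, -0.5, -0.1]
width: 0.0854
grip_force: 0.0
```

Run:
```python
from station import get_state, eyes, finder
import cv2,numpy as np
s=get_state();print(s['q'],s['position'],s['tcp_rot'],s['clock'])
k=eyes.calibration("wrist");im=eyes.capture("wrist");cv2.imwrite("pics/w0.png",im[:,:,::-1])
np.savez("w0.npz",K=k["camera_matrix"],T=k["world_from_camera"]);print(k)
for q in ["clamp_grip","lid_handle","lid","fixture"]:
    print(q,[(np.round(d["extent"]).tolist(),round(d["conf"],2)) for d in finder.recognise("wrist",q)[:2]])
```

```text
[ 3.53092052e-01  2.73693551e-01  1.77629398e-01  1.47501489e+00
 -2.94109853e-05  4.02026757e-01] [0.49128422 0.18104666 0.28116037] [-1.25980319e-04  2.44649087e-02  9.99700679e-01 -6.57816918e-05] 4.0
{'camera_matrix': array([[346.29897736,   0.        , 281.39408815],
       [  0.        , 346.29897736, 212.54569357],
       [  0.        ,   0.        ,   1.        ]]), 'world_from_camera': array([[ 4.79559654e-02, -9.59131859e-01, -2.78866102e-01,
         4.19369482e-01],
       [ 9.98849425e-01,  4.61125048e-02,  1.31705358e-02,
         1.83904274e-01],
       [ 2.26933984e-04, -2.79176852e-01,  9.60239675e-01,
         4.24269898e-01],
       [ 0.00000000e+00,  0.00000000e+00,  0.00000000e+00,
         1.00000000e+00]])}
clamp_grip [([405.0, 180.0, 73.0, 35.0], 0.82)]
lid_handle [([284.0, 180.0, 158.0, 120.0], 0.73)]
lid [([281.0, 181.0, 158.0, 116.0], 0.93)]
fixture [([323.0, 155.0, 246.0, 84.0], 0.61)]
```

View pics/w0.png

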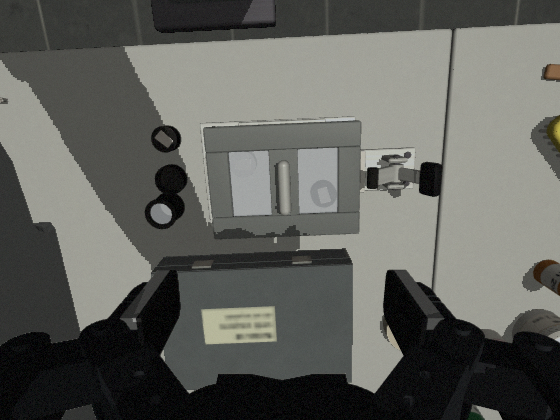

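The wrist view shows the bar from (284,163) to (285,213), the clamp grip at (431,179) and the lid corners at (205,126), (360,122), (358,234) and (213,238).

Run:
```python
import numpy as np
from fit import *
z=np.load("w0.npz");cw=dict(camera_matrix=z["K"],world_from_camera=z["T"])
W=[((205,126),(81,-61,61)),((360,122),(-81,-61,61)),((359,234),(-81,61,61)),((213,238),(81,61,61)),((284,164),(0,-26,87)),((285,212),(0,26,87)),((431,179),G),((415,149),(-158,-25,8)),((415,190),(-158,25,8))]
u=np.array([a for a,_ in W]);X=[b for _,b in W]
r=least_squares(lambda v:(proj(cw,world(v,X))-u).ravel(),[.49,.18,-1.57],loss="soft_l1");print(r.x,r.fun.reshape(-1,2).round(1).tolist())
for p in [(0,0,87),G]:print(world(r.x,[p]))
im=__import__("cv2").imread("pics/w0.png")
import cv2
for p in proj(cw,world(r.x,X)):cv2.circle(im,tuple(int(round(t)) for t in p),1,(0,0,255),-1)
cv2.imwrite("pics/w0o.png",cv2.resize(im[90:260,130:450],(800,425),interpolation=cv2.INTER_NEAREST))
```

```text
[ 0.49172104  0.18378056 -1.58625544] [[-1.8, 0.1], [2.5, -1.2], [-0.1, 0.1], [0.6, 0.6], [-0.1, -2.6], [0.5, 0.7], [-0.9, 1.3], [1.3, -0.2], [-1.8, -0.0]]
[[0.49172104 0.18378056 0.087     ]]
[[0.49402899 0.33306272 0.0741    ]]
```

View pics/w0o.png

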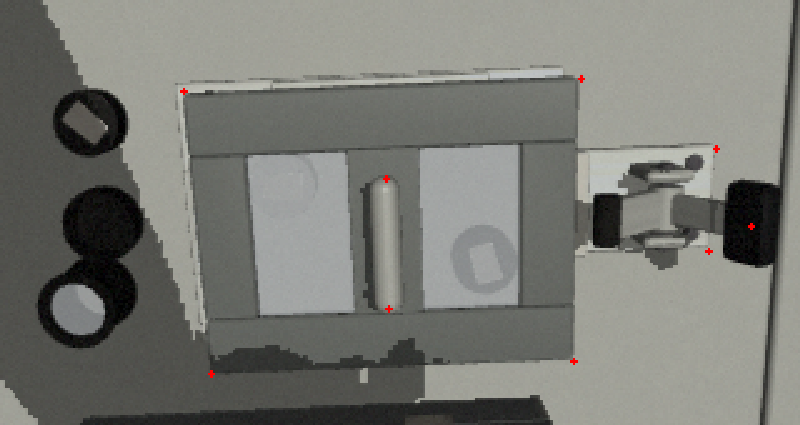

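The model points line up with the picture (plate at about (0.492, 0.184), yaw about -1.58). I'll go to the far side of the clamp with the jaw shut.

Request:
jog_arm --pt "0 1 0 0 0 0.5" --pt "0 1 0 0 0 0" --pt "0 1 0 0 0 0" --pt "0 1 0 0 0 0" --pt "0 1 0 0 0 0" --pt "0.1 1 0 0 0 0" --pt "0 1 0 0 0 0" --pt "0 1 0 0 0 0" --pt "0 1 0 0 0 0" --pt "0 0 0 0 0 0" --jaw 1

```text
clock: 5.25
position: [0.4932, 0.4087, 0.2801]
tcp_rot: [-0.0, 0.003, 1.0, 0.0]
contact_force: [0.6, -0.5, 0.9]
width: 0.0003
grip_force: 0.0
```

Request:
jog_arm --pt "0 0 -1 0 0 0" --pt "0 0 -1 0 0 0" --pt "0 0 -1 0 0 0" --pt "0 0 -1 0 0 0" --pt "0 0 -1 0 0 0" --pt "0 0 -1 0 0 0" --pt "0 0 -1 0 0 0" --pt "0 0 -1 0 0 0" --pt "0 0 -0.6 0 0 0" --pt "0 0 0 0 0 0"

```text
clock: 6.25
position: [0.4921, 0.4037, 0.0634]
tcp_rot: [-0.002, 0.005, 1.0, -0.002]
contact_force: [0.2, -0.3, -0.3]
width: -0.0
grip_force: 0.0
```

Request:
jog_arm --pt "0 -0.4 0 0 0 0" --pt "0 -0.4 0 0 0 0" --pt "0 -0.3 0 0 0 0" --pt "0 -0.3 0 0 0 0" --pt "0 -0.3 0 0 0 0" --pt "0 -0.2 0 0 0 0" --pt "0 -0.2 0 0 0 0"

```text
clock: 6.95
position: [0.4941, 0.3547, 0.0671]
tcp_rot: [0.0, 0.004, 1.0, 0.002]
contact_force: [-1.8, 6.8, 3.3]
width: 0.0003
grip_force: 3.6
```

Request:
jog_arm --pt "0 -0.2 0 0 0 0" --pt "0 -0.2 0 0 0 0" --pt "0 -0.2 0 0 0 0" --pt "0 -0.2 0 0 0 0" --pt "0 0 0 0 0 0"

```text
clock: 7.45
position: [0.4933, 0.332, 0.0659]
tcp_rot: [-0.001, 0.005, 1.0, -0.001]
contact_force: [-0.6, -0.5, -0.1]
width: 0.0001
grip_force: 0.0
```

Run:
```python
from station import eyes, finder,get_state
import cv2,numpy as np
im=eyes.capture("scene");cv2.imwrite("pics/s1.png",cv2.resize(im[180:320,170:370,::-1],(600,420),interpolation=cv2.INTER_CUBIC))
```

```text
(no output)
```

View pics/s1.png

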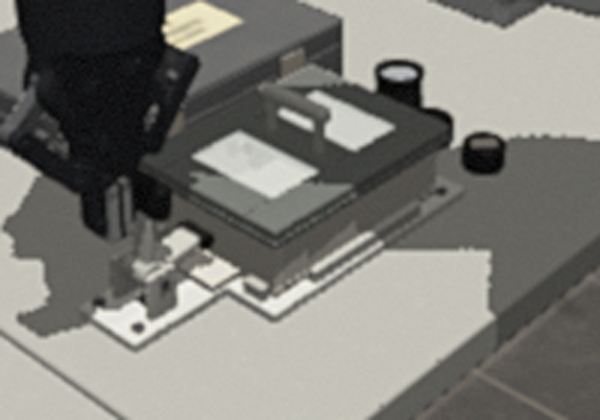

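The picture shows the clamp snapped over: the pad is down on the ledge at about (200,235), the handle leans towards the box, and the fingers read no force. I'll go up and over to the lid handle.

Request:
jog_arm --pt "0 0.5 0 0 0 0" --pt "0 0.5 0.2 0 0 0" --pt "0 0 1 0 0 0" --pt "0 0 1 0 0 0" --pt "0 0 1 0 0 0" --pt "0 0 1 0 0 0" --pt "0 0 1 0 0 0" --pt "0 0 0.8 0 0 0" --pt "0 -0.9 0 0 0 0" --pt "0 -0.9 0 0 0 0"

```text
clock: 8.5
position: [0.4941, 0.315, 0.2175]
tcp_rot: [0.001, 0.003, 1.0, 0.001]
contact_force: [-0.3, -0.4, -0.1]
width: 0.0001
grip_force: 0.0
```

Request:
jog_arm --pt "0 -0.9 0 0 0 0" --pt "0 -0.9 0 0 0 0" --pt "0 -0.9 0 0 0 0" --pt "0 -0.9 0 0 0 0" --pt "0 -0.9 0 0 0 0" --pt "0 -0.6 0 0 0 0" --pt "0 0 0 0 0 0" --pt "0 0 0 0 0 0" --jaw -0.2

```text
clock: 9.3
position: [0.4941, 0.1867, 0.2165]
tcp_rot: [0.0, 0.005, 1.0, 0.0]
contact_force: [-0.6, 0.7, -0.2]
width: 0.0513
grip_force: 0.0
```

Run:
```python
from station import get_state, eyes, finder
import cv2,numpy as np
s=get_state();print(s['position'],s['tcp_rot'],s['clock'],s['width'])
k=eyes.calibration("wrist");im=eyes.capture("wrist");cv2.imwrite("pics/w1.png",im[:,:,::-1])
np.savez("w1.npz",K=k["camera_matrix"],T=k["world_from_camera"])
```

```text
[0.49408262 0.18665006 0.21649588] [1.74766084e-04 4.52983311e-03 9.99989652e-01 3.83005098e-04] 9.3 0.051288855857325566
```

View pics/w1.png

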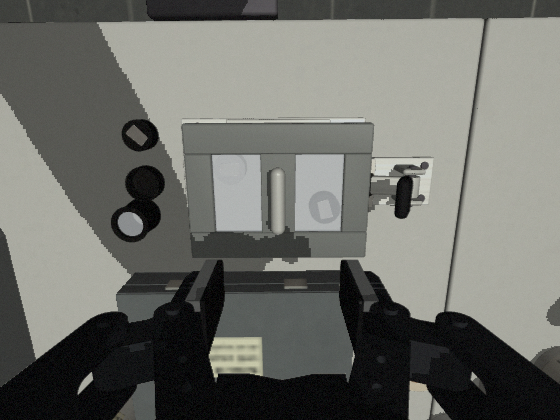

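The wrist view shows the clamp closed, with its grip at (403,197), and the bar from (278,168) to (278,234), straight between the fingers.

Run:
```python
import numpy as np
from fit import *
z=np.load("w1.npz");cw=dict(camera_matrix=z["K"],world_from_camera=z["T"])
W=[((182,124),(81,-61,61)),((373,124),(-81,-61,61)),((366,257),(-81,61,61)),((192,257),(81,61,61)),((278,169),(0,-27,87)),((278,233),(0,27,87))]
u=np.array([a for a,_ in W]);X=[b for _,b in W]
r=least_squares(lambda v:(proj(cw,world(v,X))-u).ravel(),[.49,.18,-1.57],loss="soft_l1");print(r.x,r.fun.reshape(-1,2).round(1).tolist())
for i in (4,5):
    d=np.linalg.inv(cw["camera_matrix"])@[*u[i],1];d=cw["world_from_camera"][:3,:3]@(d*[1,-1,-1]);o=cw["world_from_camera"][:3,3];print(o+d*(.087-o[2])/d[2])
```

```text
[ 0.49237471  0.18364616 -1.57640755] [[-1.0, -0.4], [2.0, -0.9], [-0.6, 0.9], [-0.0, 1.4], [-0.0, -0.2], [0.3, 0.2]]
[0.4655526  0.18381618 0.087     ]
[0.51919149 0.18323091 0.087     ]
```

Request:
jog_arm --pt "-0.07 -0.12 -0.8 0 0 0" --pt "0 0 -1 0 0 0" --pt "0 0 -1 0 0 0" --pt "0 0 -1 0 0 0" --pt "0 0 -0.8 0 0 0" --pt "0 0 -0.6 0 0 0" --pt "0 0 -0.4 0 0 0" --pt "0 0 -0.26 0 0 0" --pt "0 0 0 0 0 0" --pt "0 0 0 0 0 0"

```text
clock: 10.35
position: [0.4925, 0.1833, 0.0703]
tcp_rot: [0.0, 0.004, 1.0, 0.0]
contact_force: [0.3, -0.1, 0.2]
width: 0.0509
grip_force: 0.0
```

Request:
jog_arm --pt "0 0 0 0 0 0" --pt "0 0 0 0 0 0" --pt "0 0 0 0 0 0" --pt "0 0 0 0 0 0" --pt "0 0 0 0 0 0" --pt "0 0 0 0 0 0" --pt "0 0 0 0 0 0" --pt "0 0 0 0 0 0" --jaw 1

```text
clock: 11.15
position: [0.4925, 0.183, 0.0706]
tcp_rot: [0.001, 0.005, 1.0, 0.0]
contact_force: [-2.3, -0.2, 5.3]
width: 0.01
grip_force: 58.7
```

Request:
jog_arm --pt "0 0 0.06 0 0 0" --pt "0 0 0.06 0 0 0" --pt "0 0 0.06 0 0 0" --pt "0 0 0.06 0 0 0" --pt "0 0 0 0 0 0"

```text
clock: 11.65
position: [0.4907, 0.1828, 0.0744]
tcp_rot: [-0.002, 0.004, 1.0, -0.0]
contact_force: [1.7, 2.1, -12.6]
width: 0.0098
grip_force: 58.5
```

Request:
jog_arm --pt "0 0 0.06 0 0 0" --pt "0 0 0.06 0 0 0" --pt "0 0 0.06 0 0 0" --pt "0 0 0.06 0 0 0" --pt "0 0 0 0 0 0"

```text
clock: 12.15
position: [0.4935, 0.183, 0.0843]
tcp_rot: [0.002, 0.005, 1.0, 0.0]
contact_force: [-1.5, -0.4, 6.9]
width: 0.0099
grip_force: 60.5
```

Request:
jog_arm --pt "0 0 0.09 0 0 0" --pt "0 0 0.09 0 0 0" --pt "0 0 0.09 0 0 0" --pt "0 0 0.09 0 0 0" --pt "0 0 0.09 0 0 0" --pt "0 0 0.09 0 0 0" --pt "0 0 0 0 0 0" --pt "0 0 0 0 0 0" --pt "0 0 0 0 0 0" --pt "0 0 0 0 0 0"

```text
clock: 13.15
position: [0.4919, 0.1829, 0.0951]
tcp_rot: [-0.0, 0.005, 1.0, -0.0]
contact_force: [0.5, 0.5, -1.3]
width: 0.0099
grip_force: 59.7
```

Request:
jog_arm --pt "0 0 0 0 0 0" --pt "0 0 0 0 0 0" --pt "0 0 0 0 0 0" --pt "0 0 0 0 0 0" --pt "0 0 0 0 0 0" --pt "0 0 0 0 0 0" --pt "0 0 0 0 0 0"

```text
clock: 13.85
position: [0.492, 0.1829, 0.0953]
tcp_rot: [-0.0, 0.005, 1.0, -0.0]
contact_force: [0.4, 0.6, -1.4]
width: 0.0099
grip_force: 59.7
```

Run:
```python
from station import get_state, eyes
import cv2,numpy as np
s=get_state();print(s['position'],s['tcp_rot'],s['contact_force'],s['ft_torque'],s['joint_vel'])
a=eyes.capture("scene")[180:300,190:350,::-1];b=eyes.capture("side")[150:310,190:390,::-1]
a=cv2.resize(a,(400,300),interpolation=cv2.INTER_CUBIC);b=cv2.resize(b,(375,300),interpolation=cv2.INTER_CUBIC)
cv2.imwrite("pics/e.png",np.hstack([a,b]))
```

```text
[0.49204465 0.18289437 0.09530246] [-1.79350535e-06  4.59513323e-03  9.99989442e-01 -7.59943508e-06] [ 0.43307363  0.56080576 -1.44191758] [-0.00642596 -0.03863622  0.04921247] [-0.00192772 -0.00043261  0.00070768  0.00137905 -0.00164682 -0.0004901 ]
```

View pics/e.png

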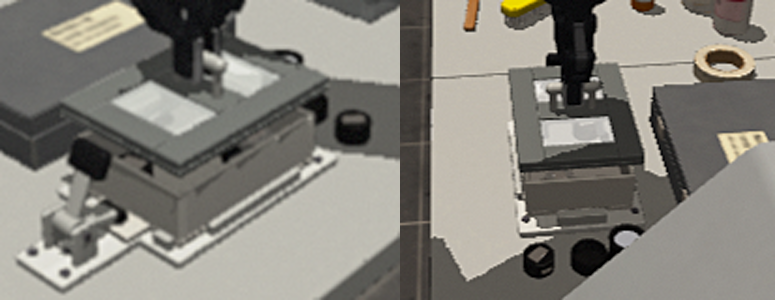

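The lid is level above the box at about +25 mm, the wrist carries only the lid's weight (1.4 N), the clamp is on, the box is down and the bystanders are in place.

```bash
python3 -c "
from station import ticket
print(ticket.hand_in())"
```

```text
the job is handed in; nothing more can be done
None
```

I handed the job in with the clamp snapped onto the ledge and the lid held level and still about 25 mm above closed; in the last pictures the box is down in its plate and the bystanders look undisturbed, but no verdict came back.

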